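Load the drilling jig and lock the cam clamp

TASK

Load the drilling jig for its next hole: with a fingertip, push the pine block lying in the jig's mouth up against the fence and slide it along the fence, under the overhanging drill-bushing plate, until it is fully home against the end stop. Then push the arm of the cam lever round with a finger as far as it will go, so that the cam clamps the block firmly against the fence, and leave it locked. Nothing is to be picked up or pinched between the fingers, and the tools lying round the jig stay where they are.

Things in the scene. Friction and masses are not known exactly. Their poses are not given: they have to be found in the camera images.
- jig: Drilling jig, screwed to the bench. Plywood base 12 mm thick, x = -155 to +100 mm, y = -63 to +122 mm in its frame. Origin: at bench height under the centre of the block's home position; z up, x along the fence towards the end stop (away from the robot, give or take the jig's yaw), y away from the fence (to the robot's left).
- fence_face (a point): Middle of the top edge of the wooden fence's inner face. The face is upright, runs along the jig's x from -148 to +85 mm at y = -31 mm; the fence is 25 mm thick, on the right, its top 38 mm above the bench.
- stop_face (a point): Middle of the top edge of the wooden end stop's face: upright, at x = +60 mm in the jig's frame, from y = -31 to +33 mm, top 38 mm above the bench.
- bushing_plate (a point): Centre of the top of the metal plate with two brass drill bushings, fixed on the fence and overhanging the block's place: x = +10 to +56 mm, y = -56 to +24 mm in the jig's frame, underside 55 mm, top 63 mm above the bench (screw heads 68 mm).
- block: The workpiece: plain rectangular pine block, 62 (its x) x 120 (its y) x 38 mm (z), about 0.16 kg, loose on the jig's base, its underside 12 mm above the bench, its y along the jig's -x. Origin: centre of its underside. It starts 80 to 90 mm short of home along the fence, 4 to 8 mm off the fence and a little askew. Home, its origin lies at x = 0, y = 0, z = 12 mm in the jig's frame.
- cam_pivot (a point): Axis of the cam lever, at bench height, at (0, +66.7) mm in the jig's frame; bolt head's top 44.5 mm above the bench. The pivot stands on a steel plate backed by a rubber buffer and gives about 2 mm in y as the cam tightens. Two upright steel stop pins, 8 mm thick, 45 mm high, limit the lever: at (+10, +110) and (-43, +57) mm in the jig's frame.
- cam_angle (a joint): Lever angle in rad, grows counterclockwise seen from above. 0: open, arm to the left, 90 degrees counterclockwise from the jig's +x. 1.571: closed on its stop, arm at 180 degrees from the jig's +x, along the block's left side towards the robot. Starts at 0.1 to 0.5. From about 1.15 on the cam squeezes a block on the fence. Friction 0.15 N m, more when squeezing; stays where left, also clamped.
- cam_lever: The cam lever. Origin on the pivot axis 12 mm above the bench; x along the arm, away from the pivot, z up. Arm: 11 mm steel rod rising to a black round handgrip, 18 to 20 mm thick, x = 62 to 115 mm, its centre line 42 mm above the bench. Cam: eccentric steel disc, 52 mm across, 15.5 to 35.5 mm above the bench, its centre 12 mm off the pivot axis.
- lever_grip (a point): Middle of the black handgrip: 88 mm from the pivot axis, 42 mm above the bench.
- pliers: Blue-handled pliers, 171 x 58 x 14 mm, lying on the bench to the left of the jig, partly under the open lever. Origin: centre of underside, as for all the tools. Leave alone.
- screwdriver: Screwdriver with an orange handle, 202 x 24 x 24 mm, lying on the bench to the right of the jig. Leave alone.
- pencil: Pencil, 169 mm, lying on the bench to the right of the fence. Leave alone.
- try_square: Try square, 119 x 174 x 19 mm, lying to the left of the jig. Leave alone.
- tape_measure: Yellow tape measure, 36 x 93 x 68 mm high, standing to the right of the fence. Leave alone.
- nail_box: Cardboard box, 90 x 65 x 40 mm high, behind the end stop. Leave alone.

How it is judged:
By the outcome, as a careful person would: the job done as asked, in the order asked, and still so for the second after the job is handed in, with the robot touching nothing.
It also fails if it takes over 51 s, if anything falls off the work surface, if the arm or the gripper's body presses on something with over 40 N, if the wrist force passes 120 N, or if a joint passes its speed limit or range.

ROBOT

A 6-joint arm with a two-finger parallel gripper is mounted at the origin on a cart in front of the work surface, level with it; the furniture and walls round the work are solid. World frame = base frame: x ahead of the robot, y to its left, z up, the work surface at z = 0. Lengths are in m, angles in rad, forces in N, time in s.
With the tool pointing down it reaches from about 0.35 to 1 m from the base axis. Payload 7.1 kg.
Tool frame: the origin (TCP) lies on the front face of the gripper's body, between the roots of the fingers; the fingertips stand bot.tips_ahead ahead of it and the grasp point (between the pads) lies 54 mm ahead of it (bot.tips_ahead is the distance from the TCP to the fingertips, in m); z points along the fingers, y is the line along which they close (so a half turn about z gives the same grasp; the last joint's range is limited). The gripper opens to 85 mm and grips with 20 to 120 N. Pads are 22 mm wide; open, the fingers measure 114 mm over their backs; the gripper's body (76 mm by 85 mm) begins 54 mm behind the grasp point. The pads swing forward as they close: fully open they stand 13 mm farther back than shut.
Start: joints at [1.107, 0.423, 1.63, -0, 1.089, -0.019], TCP at [0.269, 0.564, 0.304] pointing down, gripper open.
Joint ranges: [-3, 3], [-0.9, 2.11], [0.09, 2.58], [-1.31, 4.45], [0.11, 2.69], [-2.54, 2.54]. Speed limits (rad/s): [2.39, 2.39, 3.01, 3.14, 3.14, 3.14].

INTERFACE

Orientations are given as a 3x3 rotation matrix whose columns are the frame's x, y, z axes.
In Python, from cell import bot, vision, job gives the robot as it stands (bot), with the cameras (vision) and the job (job).
- The arm moves only by the shell command python3 shift.py [OPENING] [FORCE], which reads ROWS from standard input. ROWS is a JSON list that holds a single list of rows (three levels of brackets), with 1 to 12 rows, each of 6 numbers: dx, dy, dz in m, then a rotation vector rx, ry, rz in rad; each row shifts and turns the commanded pose from where the row before left it, along the tool's axes as they then stand; what a row does not reach is not made up. A row lasts 1/10 s, in which the tool goes at most 0.05 m and 0.15 rad, less where a joint would pass 70% of its speed; a pose out of reach is approached as far as the arm can. OPENING is the opening from 0.0 (shut) to 1.0 (fully open), set as the command begins (- or left out keeps the last). The fingers move at their own pace and stop on an object; FORCE is the grip in N (left out, the last holds). Time passes only in rows, so rows that do not move let the fingers close. It prints the time, the measured TCP pose, the force, the opening and the grip force at its end. Input that does not fit is refused with a message, and nothing moves.
- bot.read_state(): the state, without advancing time (a new reading comes with each control period).
- vision.read_camera(name): name is "scene" or "side" or "wrist"; returns a dict with "pixels" (400x640x3 uint8, blue, green, red), "K" (3x3 intrinsics, pixels), "k1" (the pictures are not rectified: a ray, as slopes to the right and down, at radius r is drawn at 1 + k1 r^2 times it, then the intrinsics apply), "pose" (4x4, takes a point from camera to world coordinates); the wrist camera has in their place "T_tool_cam" (4x4, takes a point from camera to tool coordinates, whose origin is the TCP and whose axes are the flange's). Camera axes: x right, y up, looking along -z (the intrinsics and any distortion apply to the point x, -y, -z); pixel columns grow to the right and rows downward; lengths in m; the calibration is good to about 2 mm. A picture is of the moment at which its call begins: read the wrist's pose just before it. There is no depth.
- job.hand_in(): hands the job in; it is judged then, once.
The state is a dict: "time": time; "joint_positions": joint angles; "qd": joint speeds; "effort": joint torques, N m; "tcp_pos": TCP position; "orientation": TCP orientation; "ft_force": force on the tool from outside, world axes, zero at the start; "ft_torque": the same for the moment, N m; "finger_gap": opening from 0.0 (shut) to 1.0 (fully open); "grasp_force": force on a finger pad.
Only numpy, scipy, OpenCV 4.12 (cv2) and the standard library are available. Lean on these libraries where they do the work, as an engineer would, in place of code of your own. Each camera call takes 0.05 s, during which the arm holds its last target. There are 200 camera calls.

## Working session

There is one attempt and no reset: what is moved stays moved. The work goes in short steps, Python scripts to look and compute and a shell command to move; the robot and the scene stay as the last step left them, time stands still between calls to the robot, and variables do not carry over. Pictures are saved under pics/ and viewed, at most 10 in all, crops included, and the job is handed in when it is done.

```bash
ls; mkdir -p pics; python3 - <<'E'
from cell import bot, vision, job
import cv2,numpy as np
s=bot.read_state();print(s['time'],s['tcp_pos'],np.round(s['orientation'],3),bot.tips_ahead,s['finger_gap'])
for n in('scene','side'):
    c=vision.read_camera(n);cv2.imwrite(f'pics/{n}0.png',c['pixels']);np.savez(f'{n}0.npz',**{k:np.array(v) for k,v in c.items()});print(n,c['K'],c['k1'],np.round(c['pose'],3))
c=vision.read_camera('wrist');cv2.imwrite('pics/wrist0.png',c['pixels']);print(c['K'],c['k1'],np.round(c['T_tool_cam'],3))
E
```

```text
cell.py
pics
shift.py
0.0 [0.26870167 0.5637846  0.30311989] [[-0.903  0.43  -0.001]
 [ 0.43   0.903 -0.001]
 [ 0.    -0.002 -1.   ]] 0.0726 0.9998191187601
scene [[364.07568858   0.         316.17056328]
 [  0.         364.07568858 201.29753185]
 [  0.           0.           1.        ]] -0.07255324178900172 [[ 0.547  0.578 -0.606 -0.023]
 [-0.837  0.377 -0.396 -0.546]
 [-0.     0.723  0.69   0.732]
 [ 0.     0.     0.     1.   ]]
side [[440.70669315   0.         319.62392647]
 [  0.         440.70669315 202.1160105 ]
 [  0.           0.           1.        ]] -0.08162516449727919 [[ 0.803  0.325 -0.5   -0.074]
 [-0.595  0.401 -0.696 -1.058]
 [-0.025  0.857  0.515  0.69 ]
 [ 0.     0.     0.     1.   ]]
[[277.09679038   0.         311.7228336 ]
 [  0.         277.09679038 201.41947119]
 [  0.           0.           1.        ]] -0.03746089847536305 [[-0.     0.951  0.308  0.079]
 [ 1.     0.    -0.001  0.001]
 [-0.001  0.308 -0.951 -0.07 ]
 [ 0.     0.     0.     1.   ]]
```

View pics/scene0.png

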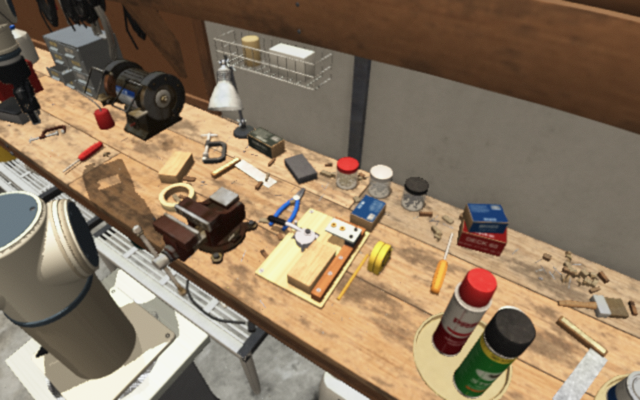

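View pics/side0.png

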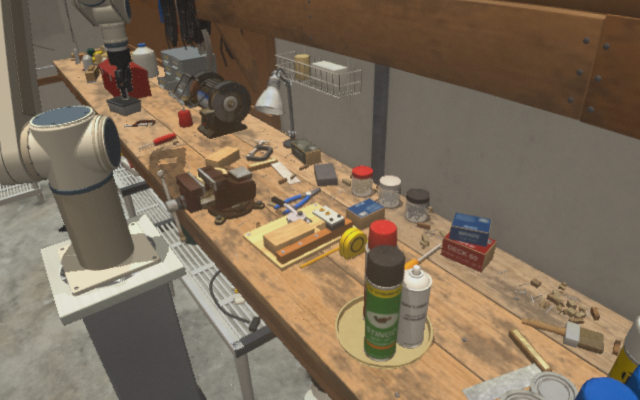

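The scene view shows the jig centred near (313,255), with the block at (313,268), the cam at (303,237), the fence at (333,272) and the bushing plate at (345,232). A vise stands to its left. In the side view the block is at (289,236). I'll cast rays for rough positions, then look from the wrist camera.

```bash
cat > h.py <<'E'
import numpy as np,cv2
from cell import bot, vision, job
def ray(c,pose,px):
    k=np.array([c['k1'],0,0,0,0],float)
    u=cv2.undistortPoints(np.array(px,float).reshape(-1,1,2),np.array(c['K'],float),k)[:,0]
    # drawn = s*(1+k1 r^2): opencv model
    d=np.c_[u[:,0],-u[:,1],-np.ones(len(u))]@pose[:3,:3].T
    return pose[:3,3],d
def plane(c,pose,px,z):
    o,d=ray(c,pose,px);return o+d*((z-o[2])/d[:,2])[:,None]
def proj(c,pose,P):
    p=(np.atleast_2d(P)-pose[:3,3])@pose[:3,:3]
    s=np.c_[p[:,0],-p[:,1]]/-p[:,2:]
    s=s*(1+float(c['k1'])*(s**2).sum(1))[:,None]
    K=np.array(c['K']);return s*[K[0,0],K[1,1]]+K[:2,2]
def wrist():
    s=bot.read_state();c=vision.read_camera('wrist')
    T=np.eye(4);T[:3,:3]=s['orientation'];T[:3,3]=s['tcp_pos']
    return c,T@np.array(c['T_tool_cam'])
E
python3 - <<'E'
from h import *
c=np.load('scene0.npz')
print(plane(c,c['pose'],[(257,270),(313,208),(370,240),(320,305)],.012).round(3))
s=bot.read_state();print(np.round(s['orientation'].T@(np.array([.52,-.05,.33])-s['tcp_pos']),3))
im=c['pixels'][190:320,230:400];cv2.imwrite('pics/s_crop.png',cv2.resize(im,None,fx=4.5,fy=4.5,interpolation=cv2.INTER_CUBIC))
E
```

```text
[[ 0.331 -0.146  0.012]
 [ 0.581 -0.141  0.012]
 [ 0.563 -0.33   0.012]
 [ 0.335 -0.323  0.012]]
[-0.491 -0.446 -0.026]
```

View pics/s_crop.png

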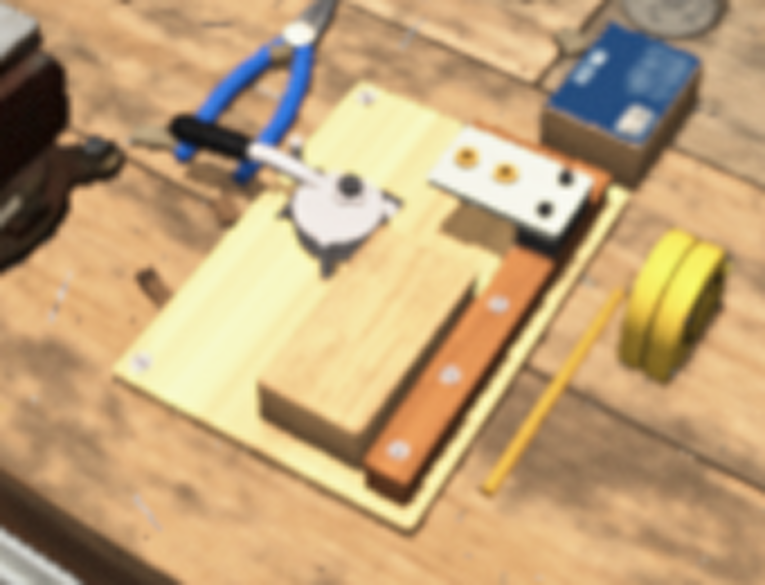

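The enlarged crop gives these crop pixels: block at (370,340), fence on its right, cam bolt at (350,185), black grip at (210,135) over the blue pliers, bushing plate at (510,180). Next I'll move the wrist camera over the jig with the fingers shut.

```bash
echo '[[[-0.03,-0.037,-0.003,0,0,0],[-0.03,-0.037,-0.003,0,0,0],[-0.03,-0.037,-0.003,0,0,0],[-0.03,-0.037,-0.003,0,0,0],[-0.03,-0.037,-0.003,0,0,0],[-0.03,-0.037,-0.003,0,0,0],[-0.03,-0.037,-0.003,0,0,0],[-0.03,-0.037,-0.003,0,0,0],[-0.03,-0.037,-0.003,0,0,0],[-0.03,-0.037,-0.003,0,0,0],[-0.03,-0.037,-0.003,0,0,0],[-0.03,-0.037,-0.003,0,0,0]]]' | python3 shift.py 0.0
echo '[[[-0.03,-0.037,0,0,0,0],[-0.03,-0.037,0,0,0,0],[-0.03,-0.037,0,0,0,0],[-0.03,-0.037,0,0,0,0],[-0.03,-0.037,0,0,0,0],[0,0,0,0,0,0.15],[0,0,0,0,0,0.15],[0,0,0,0,0,0.15],[0,0,0,0,0,0.15],[0,0,0,0,0,0.15],[0,0,0,0,0,0.15],[0,0,0,0,0,0.15]]]' | python3 shift.py
echo '[[[0,0,0,0,0,0.15],[0,0,0,0,0,0.15],[0,0,0,0,0,0.15],[0,0,0,0,0,0.15],[0,0,0,0,0,0.15],[0,0,0,0,0,0.15],[0,0,0,0,0,0.15],[0,0,0,0,0,0.15],[0,0,0,0,0,0.15],[0,0,0,0,0,0.15],[0,0,0,0,0,0.15],[0,0,0,0,0,0]]]' | python3 shift.py
python3 - <<'E'
from h import *
s=bot.read_state();print(s['time'],s['tcp_pos'],np.round(s['orientation'],3),bot.tips_ahead,s['joint_positions'])
c,P=wrist();np.savez('w1.npz',pose=P,**{k:np.array(v) for k,v in c.items() if k!='pose'});cv2.imwrite('pics/w1.png',c['pixels'])
E
```

```text
time: 1.35
tcp_pos: [0.4027, 0.0066, 0.3402]
orientation: [[-0.903, 0.43, 0.001], [0.43, 0.903, 0.0], [-0.001, 0.0, -1.0]]
ft_force: [1.8, 0.1, -1.7]
finger_gap: 0.003
grasp_force: 0.0
time: 2.55
tcp_pos: [0.4584, -0.223, 0.3397]
orientation: [[-0.07, 0.998, -0.0], [0.998, 0.07, 0.0], [0.0, -0.0, -1.0]]
ft_force: [0.0, -0.3, -0.7]
finger_gap: 0.002
grasp_force: 0.0
time: 3.75
tcp_pos: [0.4585, -0.223, 0.3397]
orientation: [[1.0, -0.005, -0.0], [-0.005, -1.0, 0.0], [-0.0, -0.0, -1.0]]
ft_force: [0.7, 0.4, -0.1]
finger_gap: 0.002
grasp_force: 0.0
3.75 [ 0.45846766 -0.2229883   0.33974439] [[ 1.    -0.005 -0.   ]
 [-0.005 -1.     0.   ]
 [-0.    -0.    -1.   ]] 0.0726 [-4.76015067e-01  2.09719580e-01  1.84707240e+00 -4.76055030e-05
  1.08524838e+00  1.09933961e+00]
```

View pics/w1.png

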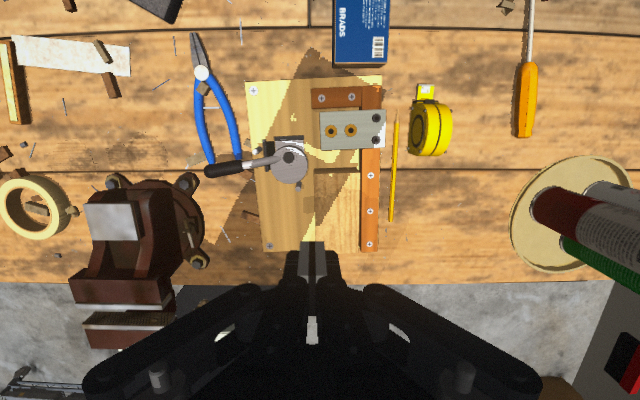

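The wrist view, with image up as world +x and image left as +y, shows base corners near (245,83) and (265,250). The fence strip is at columns 360–382, bushing plate at (352,130), cam bolt at (289,156), grip at (224,169), and the block around (330,210). I'll enlarge it.

```bash
python3 - <<'E'
import cv2
im=cv2.imread('pics/w1.png')[70:260,200:400];cv2.imwrite('pics/w1c.png',cv2.resize(im,None,fx=3,fy=3,interpolation=cv2.INTER_CUBIC))
E
```

```text
(no output)
```

View pics/w1c.png

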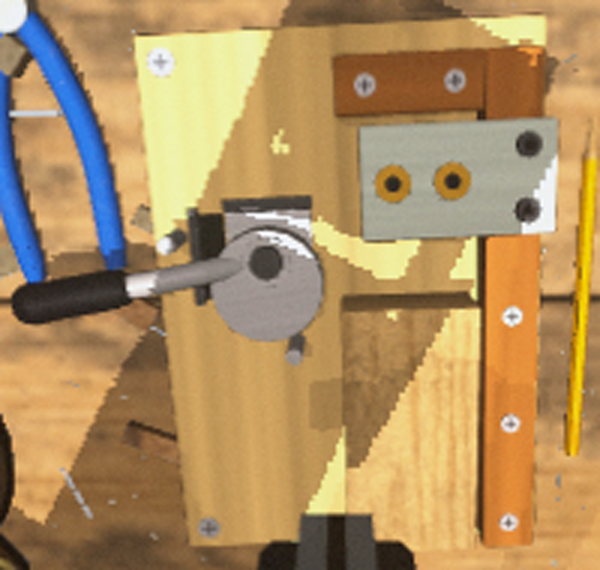

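The crop shows clear features: stop inner corner at (484,113), fence end at (481,545), base corners at (135,38) and (190,545), bolt at (265,262), block top front edge from (343,308) to (478,304). The grip runs from (20,303) to (127,287). From these I'll fit the jig pose and triangulate heights.

```bash
cat > fit.py <<'E'
from h import *
w=np.load('w1.npz');P=w['pose'];sc=np.load('scene0.npz')
W=lambda a:np.array(a,float)/3+[200,70]
S=lambda a:np.array(a,float)/4.5+[230,190]
J=np.array([(-148,-31,38),(60,-31,38),(60,33,38),(100,122,12),(-155,122,12),(0,66.7,44.5),(56,24,63),(10,24,63),(10,-56,63),(56,-56,63)])/1e3
px=W([(481,545),(484,113),(334,115),(135,38),(190,545),(265,262),(359,125),(363,242),(556,232),(558,118)])
X=np.array([plane(w,P,[p],j[2])[0] for p,j in zip(px,J)])
a,b=J[:,:2]-J[:,:2].mean(0),X[:,:2]-X[:,:2].mean(0)
th=np.arctan2((a[:,0]*b[:,1]-a[:,1]*b[:,0]).sum(),(a*b).sum())
R=np.array([[np.cos(th),-np.sin(th)],[np.sin(th),np.cos(th)]]);t=X[:,:2].mean(0)-R@J[:,:2].mean(0)
toJ=lambda q:(np.atleast_2d(q)[:,:2]-t)@R
E
python3 - <<'E'
from fit import *
print('yaw',th,'t',t);print(np.c_[J[:,:2]*1e3,((toJ(X)-J[:,:2])*1e3)].round(1))
print('block top',toJ(plane(w,P,W([(343,308),(478,304),(343,500)]),.05))*1e3)
g=toJ(plane(w,P,W([(20,303),(127,287),(73,295)]),.042))*1e3;print('grip',g)
p=toJ(plane(w,P,W([(265,262)]),.0445))*1e3;print('cam ang',np.degrees(np.arctan2(*(g-p)[:,::-1].T))-90)
print('pins',toJ(plane(w,P,W([(180,235),(297,345)]),.045))*1e3)
def tri(wp,sp):
    o1,d1=ray(w,P,W([wp]));o2,d2=ray(sc,sc['pose'],S([sp]));d1=d1[0];d2=d2[0]
    k=np.linalg.lstsq(np.c_[d1,-d2],o2-o1,rcond=None)[0];A,B=o1+k[0]*d1,o2+k[1]*d2
    print('tri',(A+B)/2*1e3,np.linalg.norm(A-B)*1e3)
for a,b in [((265,262),(350,185)),((393,183),(467,157)),((453,181),(506,173)),((478,304),(478,283)),((73,295),(212,135))]:tri(a,b)
E
```

```text
yaw 0.041865786045670594 t [ 0.483484   -0.25791107]
[[-1.48e+02 -3.10e+01  1.40e+00  7.00e-01]
 [ 6.00e+01 -3.10e+01 -1.40e+00  8.00e-01]
 [ 6.00e+01  3.30e+01  7.00e-01  6.00e-01]
 [ 1.00e+02  1.22e+02 -1.80e+00 -1.40e+00]
 [-1.55e+02  1.22e+02  1.40e+00 -1.10e+00]
 [ 0.00e+00  6.67e+01  5.00e-01  1.00e-01]
 [ 5.60e+01  2.40e+01  1.00e-01 -2.00e-01]
 [ 1.00e+01  2.40e+01 -4.00e-01 -1.00e-01]
 [ 1.00e+01 -5.60e+01  2.00e-01 -0.00e+00]
 [ 5.60e+01 -5.60e+01 -7.00e-01  5.00e-01]]
block top [[ -20.53250807   33.43511599]
 [ -21.45370301  -25.96779164]
 [-113.0548338    37.47674332]]
grip [[-12.95724462 179.0306371 ]
 [ -8.09906864 129.59020387]
 [-10.51451541 154.4075424 ]]
cam ang [6.81876843 7.7646283  7.14193419]
pins [[ 14.06346789 102.90113565]
 [-37.64102948  54.97579977]]
tri [ 480.6954975  -191.31575223   39.71700361] 1.264020565547237
tri [ 516.17562893 -246.10717665   63.04644209] 1.0374546926786754
tri [ 517.00458432 -270.43891353   63.73416844] 1.2258376298632745
tri [ 460.99941885 -287.2528687    38.33746117] 1.1209361475283275
tri [ 466.83162598 -104.73273763   42.93989524] 0.7041478648508572
```

```bash
python3 - <<'E'
from fit import *
T=np.array(vision.read_camera('wrist')['T_tool_cam'])
for z in (.0726,.0856): print(z,proj(w,T,[[.011,0,z],[-.011,0,z],[.011,.0065,z],[.011,.0145,z]]).round(0).tolist())
s=bot.read_state();print('tcp in jig',toJ(s['tcp_pos'])*1e3,'turn',th+.005)
E
```

```text
0.0726 [[313.0, 239.0], [313.0, 273.0], [325.0, 239.0], [339.0, 239.0]]
0.0856 [[313.0, 230.0], [313.0, 262.0], [324.0, 230.0], [337.0, 230.0]]
tcp in jig [[-23.47005439  35.92912205]] turn 0.04686578604567059
```

```bash
echo '[[[0,0,0,0,0,-0.047],[-0.0305,-0.013,0.02,0,0,0],[-0.0305,-0.013,0.03,0,0,0],[0,0,0.048,0,0,0],[0,0,0.048,0,0,0],[0,0,0.048,0,0,0],[0,0,0.036,0,0,0],[0,0,0.012,0,0,0],[0,0,0,0,0,0]]]' | python3 shift.py
python3 - <<'E'
from fit import *
s=bot.read_state();print(toJ(s['tcp_pos'])*1e3,np.arctan2(s['orientation'][1,0],s['orientation'][0,0])-th,s['tcp_pos'][2]-.0726)
E
echo '[[[0,0.005,0,0,0,0],[0,0.005,0,0,0,0],[0,0.004,0,0,0,0],[0,0.003,0,0,0,0],[0,0,0,0,0,0]]]' | python3 shift.py
```

```text
time: 4.75
tcp_pos: [0.3959, -0.1994, 0.0968]
orientation: [[0.999, 0.046, -0.003], [0.046, -0.999, 0.002], [-0.003, -0.002, -1.0]]
ft_force: [-0.7, 0.2, 0.1]
finger_gap: -0.0
grasp_force: 0.0
[[-85.02691321  62.11329434]] 0.0037810479010038645 0.024197465906311402
time: 5.25
tcp_pos: [0.3976, -0.2172, 0.0987]
orientation: [[0.999, 0.043, 0.001], [0.043, -0.999, -0.001], [0.001, 0.001, -1.0]]
ft_force: [-0.6, 1.4, 1.4]
finger_gap: -0.001
grasp_force: 0.2
```

```bash
for i in 1; do echo '[[[0,0.002,0,0,0,0],[0,0.002,0,0,0,0],[0,0,0,0,0,0]]]' | python3 shift.py|grep -E 'pos|ft'; done; echo '[[[0,0.002,0,0,0,0],[0,0,0,0,0,0]]]' | python3 shift.py|grep -E 'pos|ft';echo '[[[0,0.002,0,0,0,0],[0,0,0,0,0,0]]]' | python3 shift.py|grep -E 'pos|ft'
python3 - <<'E'
from fit import *
s=bot.read_state();print(s['time'],toJ(s['tcp_pos'])*1e3)
c,Pw=wrist();cv2.imwrite('pics/w2.png',c['pixels']);c=vision.read_camera('scene');cv2.imwrite('pics/s2.png',cv2.resize(c['pixels'][190:320,230:400],None,fx=4.5,fy=4.5))
E
```

```text
tcp_pos: [0.3975, -0.218, 0.0986]
ft_force: [8.9, 29.2, 15.4]
tcp_pos: [0.3975, -0.2184, 0.0986]
ft_force: [13.5, 42.2, 18.9]
tcp_pos: [0.3975, -0.2187, 0.0986]
ft_force: [19.1, 57.4, 22.7]
5.95 [[-84.28521988  42.73890728]]
```

View pics/w2.png

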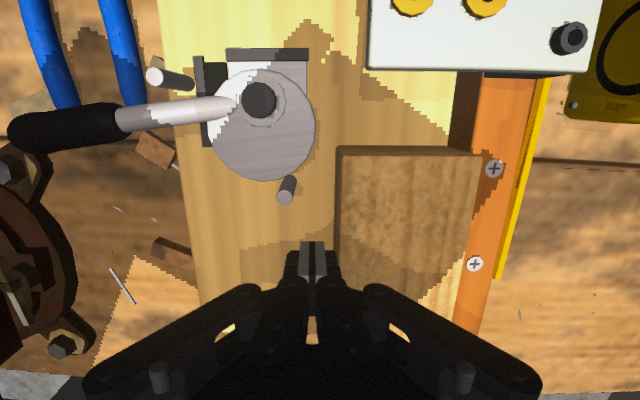

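The wrist view shows the block's right side flush along the fence, with its front edge at row 150 from (340,150) to (478,152). The finger is on its left side at (312,250). I'll back off and go round behind the block.

```bash
echo '[[[0,-0.009,0,0,0,0],[0,-0.009,0,0,0,0],[-0.04,0,0,0,0,0],[-0.043,0,0,0,0,0],[0,0.028,0,0,0,0],[0,0.027,0,0,0,0],[0,0,0,0,0,0]]]' | python3 shift.py|grep -E 'pos|ft|time'
python3 - <<'E'
from fit import *
s=bot.read_state();print(toJ(s['tcp_pos'])*1e3,np.arctan2(s['orientation'][1,0],s['orientation'][0,0])-th)
E
```

```text
time: 6.75
tcp_pos: [0.3174, -0.2687, 0.0984]
ft_force: [-0.7, 0.6, 0.4]
[[-166.40407016   -3.86712822]] -0.0009058371417386968
```

```bash
echo '[[[0.004,-0.006,0,0,0,0],[0.008,0,0,0,0,0],[0.008,0.0003,0,0,0,0],[0.008,0.0003,0,0,0,0],[0.008,0.0003,0,0,0,0],[0.008,0.0003,0,0,0,0],[0.008,0.0003,0,0,0,0],[0.008,0.0003,0,0,0,0],[0.008,0.0003,0,0,0,0],[0.008,0.0003,0,0,0,0],[0.006,0.0003,0,0,0,0],[0,0,0,0,0,0]]]' | python3 shift.py|grep -E 'pos|ft|time'
python3 - <<'E'
from fit import *
s=bot.read_state();print(toJ(s['tcp_pos'])*1e3)
c,Pw=wrist();cv2.imwrite('pics/w3.png',c['pixels'])
E
```

```text
time: 7.95
tcp_pos: [0.3994, -0.2589, 0.0981]
ft_force: [-0.3, -0.5, -0.3]
[[-84.01702208   2.5367523 ]]
```

View pics/w3.png

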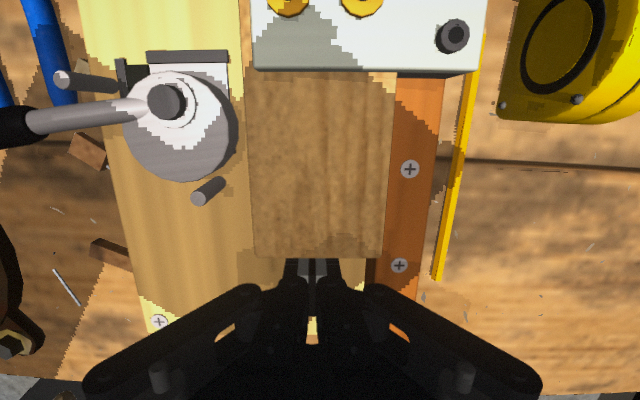

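The block now lies along the fence, with its rear edge at row 257 (columns 253–380) and its front under the plate. I'll push the last ~12 mm home.

```bash
echo '[[[0.005,0.0003,0,0,0,0],[0.004,0.0003,0,0,0,0],[0.002,0,0,0,0,0],[0,0,0,0,0,0]]]' | python3 shift.py|grep -E 'pos|ft|time'
echo '[[[0.002,0,0,0,0,0],[0,0,0,0,0,0]]]' | python3 shift.py|grep -E 'pos|ft'
echo '[[[0.002,0,0,0,0,0],[0,0,0,0,0,0]]]' | python3 shift.py|grep -E 'pos|ft'
python3 - <<'E'
from fit import *
s=bot.read_state();print(s['time'],toJ(s['tcp_pos'])*1e3)
E
```

```text
time: 8.4
tcp_pos: [0.4095, -0.2587, 0.098]
ft_force: [-0.3, 0.7, 0.4]
tcp_pos: [0.4115, -0.2586, 0.098]
ft_force: [0.0, 0.4, -0.3]
tcp_pos: [0.4121, -0.2584, 0.0979]
ft_force: [-8.0, -3.8, 5.1]
8.8 [[-71.31814443   2.49933135]]
```

```bash
echo '[[[0.002,0,0,0,0,0],[0,0,0,0,0,0]]]' | python3 shift.py|grep -E 'pos|ft'
echo '[[[0.001,0,0,0,0,0],[0,0,0,0,0,0]]]' | python3 shift.py|grep -E 'pos|ft'
python3 - <<'E'
from fit import *
s=bot.read_state();print(s['time'],toJ(s['tcp_pos'])*1e3)
E
echo '[[[-0.03,0,0,0,0,0],[-0.005,0,-0.045,0,0,0],[0,0,-0.045,0,0,0],[0,0,-0.045,0,0,0],[0,0,-0.045,0,0,0],[0,0,0,0,0,0]]]' | python3 shift.py|grep -E 'pos|ft|time'
python3 - <<'E'
from fit import *
s=bot.read_state();print(toJ(s['tcp_pos'])*1e3)
c,Pw=wrist();np.savez('w4.npz',pose=Pw,**{k:np.array(v) for k,v in c.items() if k!='pose'});cv2.imwrite('pics/w4.png',c['pixels'])
print('pred home rear corners top', proj(c,Pw,np.c_[(np.array([[-.06,.031],[-.06,-.031]])@R.T+t),[.05,.05]]))
E
```

```text
tcp_pos: [0.4123, -0.2581, 0.0978]
ft_force: [-14.3, -7.7, 9.0]
tcp_pos: [0.4125, -0.2581, 0.0978]
ft_force: [-20.3, -10.3, 12.4]
9.2 [[-70.9680894    2.76145141]]
time: 9.8
tcp_pos: [0.3838, -0.2617, 0.2838]
ft_force: [0.3, 0.0, 0.1]
[[-99.72390836   0.42368568]]
pred home rear corners top [[283.06908901 152.47902763]
 [339.79590503 152.52029878]]
```

View pics/w4.png

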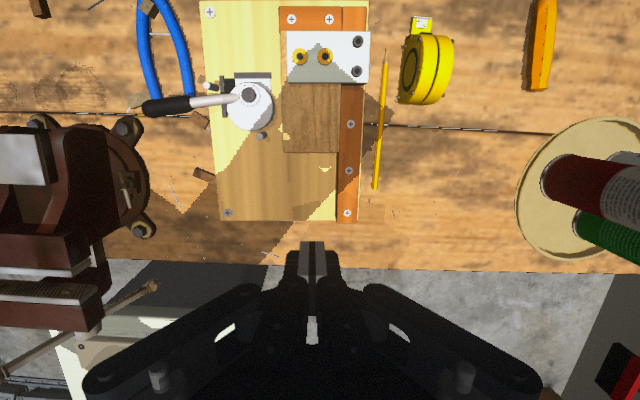

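The block's rear corners are at (283,151) and (338,152), within 2 px of the predicted home position. Before pushing the lever I'll check the vise clearance.

```bash
python3 - <<'E'
from fit import *
def tri(wp,sp):
    o1,d1=ray(w,P,[wp]);o2,d2=ray(sc,sc['pose'],[sp]);d1=d1[0];d2=d2[0]
    k=np.linalg.lstsq(np.c_[d1,-d2],o2-o1,rcond=None)[0];A,B=o1+k[0]*d1,o2+k[1]*d2
    m=(A+B)/2;print('tri',toJ(m)*1e3,m[2],np.linalg.norm(A-B))
tri((111,222),(226,197))
for z in (.02,.05,.1,.13): print(z,(toJ(plane(w,P,[(138,222),(176,190),(203,220),(198,262),(180,180)],z))*1e3).round(0).tolist())
E
```

```text
tri [[-56.1500974  276.76991638]] 0.1060338894831549 0.006443379427852636
0.02 [[-91.0, 308.0], [-43.0, 238.0], [-92.0, 206.0], [-164.0, 226.0], [-28.0, 229.0]]
0.05 [[-80.0, 287.0], [-35.0, 222.0], [-81.0, 192.0], [-147.0, 211.0], [-22.0, 214.0]]
0.1 [[-61.0, 251.0], [-23.0, 196.0], [-62.0, 170.0], [-118.0, 187.0], [-11.0, 189.0]]
0.13 [[-49.0, 230.0], [-15.0, 180.0], [-50.0, 157.0], [-102.0, 172.0], [-5.0, 174.0]]
```

```bash
echo '[[[0.0244,-0.031,0,0,0,0],[0.0244,-0.031,0,0,0,0],[0.0244,-0.031,0,0,0,0],[0.0244,-0.031,0,0,0,0],[0.0244,-0.031,0,0,0,0],[0,0,0,0,0,-0.124],[0,0,0.045,0,0,0],[0,0,0.045,0,0,0],[0,0,0.045,0,0,0],[0,0,0,0,0,0]]]' | python3 shift.py|grep -E 'pos|ft|time'
python3 - <<'E'
from fit import *
s=bot.read_state();print(toJ(s['tcp_pos'])*1e3,np.arctan2(s['orientation'][1,0],s['orientation'][0,0])-th,s['tcp_pos'][2]-.0726)
E
```

```text
time: 10.85
tcp_pos: [0.4918, -0.0985, 0.1365]
ft_force: [-1.3, 0.7, -0.9]
[[ 14.95011374 158.95990973]] 0.12608037848435488 0.06387204841680935
```

```bash
echo '[[[0.007,0.005,0,0,0,0],[0,0,0.025,0,0,0],[0,0,0.011,0,0,0],[0,0,0,0,0,0]]]' | python3 shift.py|grep -E 'pos|ft|time'
python3 - <<'E'
from fit import *
s=bot.read_state();print(toJ(s['tcp_pos'])*1e3,s['tcp_pos'][2]-.0726)
c,Pw=wrist();cv2.imwrite('pics/w5.png',c['pixels'])
E
```

```text
time: 11.25
tcp_pos: [0.5044, -0.1036, 0.1076]
ft_force: [0.9, -0.3, -0.1]
[[ 27.38529661 153.33044887]] 0.034951534402844125
```

View pics/w5.png

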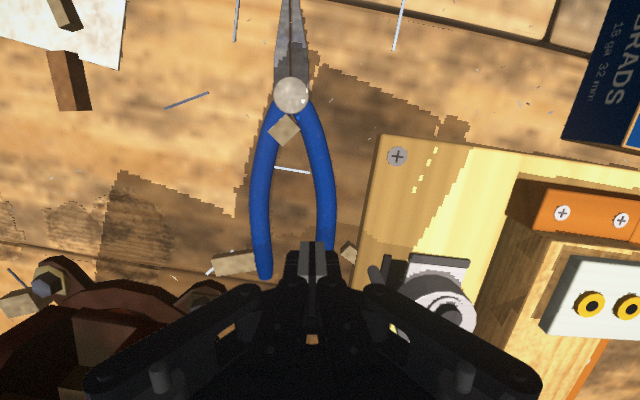

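The wrist view shows the fingertip at (312,245) above the pliers' right handle, on the far side of the grip. The lever is behind the gripper. I'll approach the grip and start turning.

```bash
echo '[[[0,0,0.004,0,0,0],[-0.008,0,0,0,0,0],[-0.007,0,0,0,0,0],[0,0,0,0,0,0]]]' | python3 shift.py|grep -E 'pos|ft|time'
echo '[[[-0.0086,-0.0017,0,0,0,-0.1],[-0.0086,-0.0017,0,0,0,-0.1],[-0.0086,-0.0017,0,0,0,-0.1],[0,0,0,0,0,0]]]' | python3 shift.py|grep -E 'pos|ft|time'
cat > st.py <<'E'
from fit import *
s=bot.read_state();f=toJ(s['tcp_pos'])[0]-[0,.0667];y=np.arctan2(s['orientation'][1,0],s['orientation'][0,0])-th
u=np.array([np.cos(y),np.sin(y)]);print('t',s['time'],'jig',(f*1e3+[0,66.7]).round(1),'yaw',y.round(3),'tang',(f@u*1e3).round(1),'rad',(f@[-u[1],u[0]]*1e3).round(1),'tip',s['tcp_pos'][2]-.0726)
E
python3 st.py
```

```text
time: 11.7
tcp_pos: [0.4877, -0.1059, 0.1031]
ft_force: [0.1, 0.2, 0.3]
time: 12.1
tcp_pos: [0.4623, -0.1078, 0.1031]
ft_force: [0.6, 0.4, 0.7]
t 12.1 jig [-14.8 150.9] yaw 0.426 tang 21.3 rad 82.8 tip 0.030528164652649473
```

```bash
echo '[[[-0.0096,-0.0017,0.001,0,0,-0.1],[-0.0096,-0.0017,0,0,0,-0.1],[-0.009,-0.0017,0,0,0,-0.1],[-0.0086,-0.0017,0,0,0,-0.1],[0,0,0,0,0,0]]]' | python3 shift.py|grep -E 'pos|ft|time'
python3 st.py; python3 - <<'E'
from h import *
c=vision.read_camera('scene');cv2.imwrite('pics/s3.png',cv2.resize(c['pixels'][170:320,210:400],None,fx=4,fy=4))
E
```

```text
time: 12.6
tcp_pos: [0.4292, -0.1237, 0.1021]
ft_force: [0.8, 0.7, 0.3]
t 12.6 jig [-48.6 136.4] yaw 0.824 tang 18.1 rad 83.0 tip 0.029528160746424295
```

View pics/s3.png

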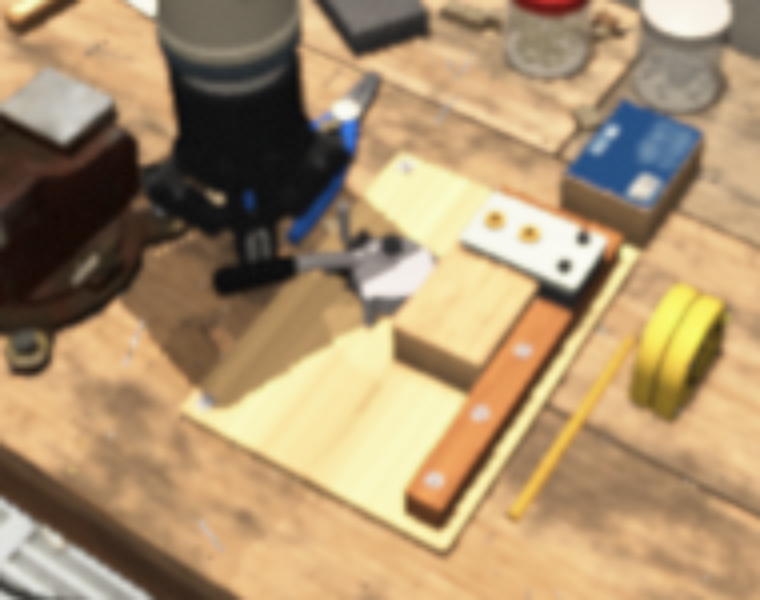

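The scene crop shows the finger at (258,245) behind the grip at (255,275). The lever has turned about 45° toward the block, which is still home under the plate. I'll continue.

```bash
echo '[[[-0.0086,-0.0015,0,0,0,-0.1],[-0.0086,-0.0015,0,0,0,-0.1],[-0.0086,-0.0015,0,0,0,-0.1],[-0.0086,-0.0015,0,0,0,-0.1],[0,0,0,0,0,0]]]' | python3 shift.py|grep -E 'ft|time';python3 st.py
echo '[[[-0.0086,-0.0015,0,0,0,-0.1],[0,0,0,0,0,0]]]' | python3 shift.py|grep -E 'ft';python3 st.py
echo '[[[-0.0086,-0.0015,0,0,0,-0.1],[0,0,0,0,0,0]]]' | python3 shift.py|grep -E 'ft';python3 st.py
```

```text
time: 13.15
ft_force: [1.0, -0.1, -0.3]
t 13.15 jig [-72.3 111.5] yaw 1.223 tang 17.4 rad 83.2 tip 0.029371208142922073
ft_force: [1.6, 2.2, 0.0]
t 13.35 jig [-76.6 104.3] yaw 1.322 tang 17.5 rad 83.5 tip 0.029305090233226083
ft_force: [2.2, 4.2, -0.3]
t 13.55 jig [-80.1  96.4] yaw 1.422 tang 17.5 rad 83.6 tip 0.029257517653776238
```

```bash
echo '[[[-0.0086,-0.0015,0,0,0,-0.1],[0,0,0,0,0,0]]]' | python3 shift.py|grep -E 'ft';python3 st.py
echo '[[[-0.0045,-0.0008,0,0,0,-0.05],[0,0,0,0,0,0]]]' | python3 shift.py|grep -E 'ft';python3 st.py
echo '[[[-0.003,0,0,0,0,0],[0,0,0,0,0,0]]]' | python3 shift.py|grep -E 'ft';python3 st.py
```

```text
ft_force: [2.1, 3.3, -0.9]
t 13.75 jig [-82.7  88.1] yaw 1.522 tang 17.4 rad 83.7 tip 0.029285458912361673
ft_force: [6.9, 13.9, -1.6]
t 13.95 jig [-83.8  84.8] yaw 1.57 tang 18.1 rad 83.8 tip 0.0290677402707991
ft_force: [9.5, 24.2, -3.4]
t 14.15 jig [-84.2  83.1] yaw 1.569 tang 16.2 rad 84.2 tip 0.028809284951857278
```

```bash
for i in 1; do echo '[[[-0.003,0,0,0,0,0],[0,0,0,0,0,0]]]' | python3 shift.py|grep -E 'ft';python3 st.py; done
echo '[[[-0.003,0,0,0,0,0],[0,0,0,0,0,0]]]' | python3 shift.py|grep -E 'ft';python3 st.py
```

```text
ft_force: [12.0, 33.7, -3.5]
t 14.35 jig [-84.5  81.3] yaw 1.568 tang 14.4 rad 84.5 tip 0.028563734837657145
ft_force: [13.4, 39.8, -3.4]
t 14.55 jig [-84.6  79.1] yaw 1.568 tang 12.2 rad 84.6 tip 0.02843248395966058
```

```bash
echo '[[[0.015,0,0,0,0,0],[0.025,0,0,0,0,0],[0.03,0,-0.04,0,0,0],[0,0,-0.05,0,0,0],[0,0,-0.05,0,0,0],[0,0,0,0,0,0]]]' | python3 shift.py|grep -E 'ft|time';python3 st.py
cat > lev.py <<'E'
from fit import *
import sys
s=bot.read_state();c,Pw=wrist();im=c['pixels'];cv2.imwrite(f"pics/w{int(s['time']*100)}.png",im)
pj=lambda x,y,z:proj(c,Pw,np.r_[R@np.array([x,y])+t,z])[0]
print('expected grip px',pj(-.062,.0667,.042),pj(-.115,.0667,.042),'pivot',pj(0,.0667,.0445),'tip px',[312,240])
m=(im.max(2)<60).astype(np.uint8)
n,l,st,ce=cv2.connectedComponentsWithStats(m)
for i in range(1,n):
    if 60<st[i,4]<20000:
        ys,xs=np.nonzero(l==i);q=toJ(plane(c,Pw,np.c_[xs,ys],.042))*1e3
        mu=q.mean(0);ev,V=np.linalg.eigh(np.cov(q.T));d=V[:,1]
        print(st[i].tolist(),'jig c',mu.round(1),'len',(4*np.sqrt(ev)).round(0),'dir',np.degrees(np.arctan2(d[1],d[0])).round(1),'from pivot',np.degrees(np.arctan2(mu[1]-66.7,mu[0])).round(1))
E
python3 lev.py
```

```text
time: 15.15
ft_force: [0.1, -0.5, -0.4]
t 15.15 jig [-81.4 144. ] yaw 1.571 tang 77.3 rad 81.4 tip 0.17504338063207958
expected grip px [326.41918832 258.10123216] [279.18625023 258.34407685] pivot [381.86372796 258.78346413] tip px [312, 240]
[36, 0, 23, 17, 176] jig c [-310.8  315.8] len [ 8. 22.] dir 143.7 from pivot 141.3
[106, 0, 78, 160, 7223] jig c [-232.9  244.3] len [ 65. 157.] dir 76.2 from pivot 142.7
[223, 0, 145, 120, 4555] jig c [-113.3  277. ] len [ 93. 115.] dir 99.3 from pivot 118.3
[183, 37, 7, 63, 192] jig c [-193.1  262.6] len [ 4. 57.] dir 87.4 from pivot 134.6
[537, 36, 88, 123, 1978] jig c [179.2 242.2] len [ 50. 136.] dir 71.1 from pivot 44.4
[201, 53, 34, 21, 276] jig c [-162.7  265. ] len [13. 26.] dir 170.3 from pivot 129.4
[309, 70, 63, 5, 124] jig c [-54.5 258.1] len [ 2. 67.] dir 177.6 from pivot 105.9
[289, 114, 31, 9, 73] jig c [-88.7 217.2] len [ 8. 33.] dir -178.6 from pivot 120.5
[620, 151, 13, 16, 83] jig c [255.8 180.2] len [ 6. 28.] dir 137.5 from pivot 23.9
[623, 196, 17, 25, 295] jig c [285.7 123.9] len [20. 32.] dir 124.6 from pivot 11.3
[362, 221, 31, 9, 251] jig c [ -9.3 106.7] len [12. 37.] dir 178.3 from pivot 103.1
[453, 283, 80, 18, 882] jig c [138.3  17.8] len [ 29. 107.] dir 172.4 from pivot -19.5
[0, 292, 63, 108, 3439] jig c [-471.6  -88.8] len [ 79. 210.] dir 80.4 from pivot -161.8
[551, 345, 53, 55, 844] jig c [ 295.  -132.6] len [61. 89.] dir 70.0 from pivot -34.0
```

```bash
echo '[[[-0.045,0,-0.01,0,0,0],[-0.045,0,-0.01,0,0,0],[-0.045,0,-0.01,0,0,0],[-0.03,0,0,0,0,0],[0,0,0,0,0,0]]]' | python3 shift.py|grep -E 'time';python3 lev.py
```

```text
time: 15.7
expected grip px [332.07987991 101.26733424] [280.13160661 101.43044526] pivot [393.30551813 101.32816604] tip px [312, 240]
[36, 0, 18, 14, 111] jig c [-338.9  158.2] len [ 9. 20.] dir -147.7 from pivot 164.9
[0, 0, 187, 85, 6870] jig c [-252.1  127.1] len [ 80. 126.] dir -179.2 from pivot 166.5
[606, 0, 16, 56, 445] jig c [219.1 142.9] len [15. 54.] dir 100.7 from pivot 19.2
[370, 70, 36, 11, 369] jig c [-7.4 91.5] len [11. 42.] dir 179.5 from pivot 106.7
[625, 80, 15, 36, 326] jig c [262.5  75.3] len [17. 38.] dir 117.9 from pivot 1.9
[281, 90, 52, 20, 912] jig c [-88.4  68.5] len [20. 60.] dir -179.9 from pivot 178.8
[473, 158, 82, 7, 276] jig c [140.9   5.9] len [ 5. 95.] dir 177.1 from pivot -23.4
[0, 174, 15, 19, 205] jig c [-438.8  -17. ] len [17. 28.] dir -140.1 from pivot -169.2
[393, 195, 6, 22, 97] jig c [ 12.4 -44.4] len [ 6. 28.] dir 91.6 from pivot -83.6
[617, 201, 12, 13, 76] jig c [290.  -48.6] len [10. 23.] dir 142.7 from pivot -21.7
[582, 236, 58, 62, 2249] jig c [ 307.  -134.6] len [ 75. 101.] dir 134.9 from pivot -33.3
[383, 241, 36, 17, 134] jig c [  24.  -102.2] len [24. 62.] dir 165.3 from pivot -81.9
[0, 263, 67, 137, 5542] jig c [-507.4 -265.4] len [ 95. 279.] dir 74.8 from pivot -146.8
[535, 265, 9, 24, 110] jig c [ 208.7 -142. ] len [ 8. 43.] dir 115.3 from pivot -45.0
[539, 322, 21, 23, 195] jig c [ 246.  -232.5] len [19. 44.] dir 83.3 from pivot -50.6
```

The grip mask puts the lever at (-88.4, 68.5) mm, direction 180°. That means it is closed, with the pivot given by about 2 mm. I'll push once more to confirm it sits on its stop.

```bash
echo '[[[0.045,0,0,0,0,0],[0.045,0,0,0,0,0],[0.045,0,0,0,0,0],[0.01,0,0.045,0,0,0],[0,0,0.045,0,0,0],[0,0,0.045,0,0,0],[0,0,0.035,0,0,0],[0,0,0,0,0,0]]]' | python3 shift.py|grep -E 'ft|time';python3 st.py
```

```text
time: 16.55
ft_force: [-0.4, -0.2, 0.2]
t 16.55 jig [-88. 127.] yaw 1.575 tang 60.6 rad 87.8 tip 0.02520566725919575
```

```bash
echo '[[[-0.017,0,0,0,0,0],[-0.016,0,0,0,0,0],[0,0,0,0,0,0]]]' | python3 shift.py|grep -E 'ft|time';python3 st.py
for i in 1; do echo '[[[-0.003,0,0,0,0,0],[0,0,0,0,0,0]]]' | python3 shift.py|grep ft;python3 st.py;echo '[[[-0.003,0,0,0,0,0],[0,0,0,0,0,0]]]' | python3 shift.py|grep ft;python3 st.py;echo '[[[-0.003,0,0,0,0,0],[0,0,0,0,0,0]]]' | python3 shift.py|grep ft;python3 st.py; done
```

```text
time: 16.85
ft_force: [-0.1, 0.3, -0.2]
t 16.85 jig [-83.7  90.7] yaw 1.574 tang 24.2 rad 83.6 tip 0.03061905834262621
ft_force: [-0.3, -0.8, -0.3]
t 17.05 jig [-84.3  88.8] yaw 1.576 tang 22.5 rad 84.1 tip 0.030126405889819186
ft_force: [1.8, 8.9, 1.1]
t 17.25 jig [-84.9  86.7] yaw 1.575 tang 20.4 rad 84.8 tip 0.02937095024547856
ft_force: [4.4, 17.3, -0.1]
t 17.45 jig [-85.2  84.7] yaw 1.575 tang 18.4 rad 85.1 tip 0.02905489941101247
```

```bash
echo '[[[-0.003,0,0,0,0,0],[-0.003,0,0,0,0,0],[-0.003,0,0,0,0,0],[0,0,0,0,0,0]]]' | python3 shift.py|grep ft;python3 st.py;echo '[[[-0.003,0,0,0,0,0],[0,0,0,0,0,0]]]' | python3 shift.py|grep ft;python3 st.py;echo '[[[-0.003,0,0,0,0,0],[0,0,0,0,0,0]]]' | python3 shift.py|grep ft;python3 st.py
```

```text
ft_force: [12.8, 40.8, -0.6]
t 17.85 jig [-86.   78.7] yaw 1.574 tang 12.3 rad 85.9 tip 0.028409656508828318
ft_force: [15.3, 49.3, -2.1]
t 18.05 jig [-86.2  76.8] yaw 1.574 tang 10.4 rad 86.2 tip 0.028188234896925332
ft_force: [19.0, 60.3, -4.3]
t 18.25 jig [-86.5  75.2] yaw 1.574 tang 8.7 rad 86.5 tip 0.027889149779409886
```

The force rises linearly along the same curve as before, so the lever is on its stop and the finger is what gives. I'll retract and check everything.

```bash
echo '[[[0.02,0,0,0,0,0],[0.03,0,0,0,0,0],[0.01,0,-0.045,0,0,0],[0,0,-0.045,0,0,0],[0,0,-0.045,0,0,0],[-0.045,0,-0.03,0,0,0],[-0.045,0,-0.02,0,0,0],[-0.045,0,0,0,0,0],[-0.03,0,0,0,0,0],[0,0,0,0,0,0]]]' | python3 shift.py|grep -E 'ft|time';python3 lev.py|grep -E 'exp|c \[-(8|9)'
python3 - <<'E'
from fit import *
c,Pw=wrist();im=c['pixels']
# block left/rear top edges: sample brightness across the expected edges
for name,a,b in (('rear',(-.075,0),(-.045,0)),('rear2',(-.075,-.02),(-.045,-.02)),('rear3',(-.075,.02),(-.045,.02)),):
    q=np.linspace(a,b,31);p=proj(c,Pw,np.c_[q@R.T+t,np.full(31,.05)])
    v=np.array([cv2.getRectSubPix(im,(1,1),tuple(map(float,k)))[0,0].sum(dtype=int) for k in p]);print(name,v.tolist())
E
```

```text
time: 19.25
ft_force: [-0.1, 0.9, 0.1]
expected grip px [331.23182726  88.20543849] [280.98790146  88.12069598] pivot [390.3759315  88.4773809] tip px [312, 240]
[281, 77, 51, 19, 848] jig c [-88.6  68.8] len [19. 60.] dir -180.0 from pivot 178.6
rear [402, 396, 398, 397, 402, 404, 402, 401, 366, 331, 318, 319, 299, 209, 167, 160, 266, 303, 322, 327, 322, 325, 331, 326, 326, 320, 335, 329, 320, 324, 326]
rear2 [391, 391, 392, 389, 393, 395, 373, 345, 340, 340, 333, 340, 301, 209, 158, 182, 239, 278, 281, 281, 300, 295, 284, 284, 287, 288, 285, 285, 295, 314, 301]
rear3 [355, 354, 355, 353, 353, 358, 349, 315, 304, 301, 299, 304, 263, 194, 164, 193, 254, 297, 306, 297, 296, 286, 290, 299, 301, 317, 330, 331, 323, 315, 308]
```

The block's rear edge reads about -60 mm at three places, so it is home and square. The lever is at 180° and didn't change after the harder push. Handing in.

```bash
python3 -c "
from cell import bot, vision, job
print(job.hand_in())"
```

```text
the job is handed in; nothing more can be done
None
```

The job is handed in at about 19 s: the block is home against the fence and end stop, the cam lever is on its closed stop clamping it, and I saw no contact with the surrounding tools.

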